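Lever up the heavy cover of a power unit

TASK

Lever up the heavy grey steel cover of the power unit: first push the red safety chock by its outer post as far as it goes, so that its column no longer stands under the lever, then press down the yellow pad on the long end of the lever until the lever rests on its black rubber stop. Finish while still pressing the lever down there, with the cover held up. Use only the fingertips: do not lift the lever out of its cradle, do not touch the cover, and leave the drill, tape, screwdriver and green tray where they are.

Things in the scene. Friction and masses are not known exactly. Their poses are not given: they have to be found in the camera images.
- stand: fixed stand on the bench: aluminium case, blue fulcrum, rubber stop. Origin on the bench below the lever's pivot; x points level from the fulcrum to the case, z up. Case: x +115 to +365 mm, y -180 to +180, 90 mm high. Fulcrum: x and y within 25 and 43 mm, 115 mm high. Black rubber stop (40 mm across): x -190 mm, y 0, top 58 mm above the bench
- lever: loose steel lever, 345 x 24 x 14 mm, 0.45 kg, along the stand's x, its pin resting in the fulcrum's V cradle. Origin on the pin's axis. Its short end (90 mm) is under the cover's lip; the long end (towards the stand's -x) stands up at 0.32 rad and turns down about 0.50 rad to the stop (body axes are the stand's at rest)
- press_pad (a point): centre of the top of the yellow pad (60 mm along the lever, 50 mm wide) on the long end. At rest 192 mm above the bench and 218 mm to the stand's -x of the pivot; on the stop about 72 mm above the bench and 234 mm from the pivot. Pressing it down takes about 5 to 12 N; it springs back up if let go. With the red column under the lever it moves only about 10 mm
- lever_pivot (a point): middle of the lever's pivot pin
- pivot_seat (a point): fixed point on the stand where the pivot pin's middle belongs, 104 mm above the bench
- chock_post (a point): top centre of the red chock's push post: 36 mm along the stand's x, 18 mm along y, from 20 to 105 mm above the bench, at x -90 mm of the stand and, at chock 0, y +120 mm. Push its outer (+y) face towards the stand's -y with about 2 N. The red column (28 x 28 mm, 119 mm high), 120 mm from the post, comes out on the lever's other side
- chock (a joint): travel of the red chock in m: 0 with its column centred under the lever, 0.05 pushed as far as it goes towards the stand's -y (stays where it is left)
- cover (a joint): opening angle of the heavy grey steel cover in rad, 0 closed (172 x 340 x 10 mm, about 5 kg, hinged along its edge away from the lever; its underside is 90 mm above the bench and its lip overhangs the case front by 37 mm). About 0.27 with the lever on the stop
- drill: cordless drill standing on its battery (120 x 75 mm foot, about 195 mm tall, bit 155 mm ahead of its middle along its x). Origin under its middle. Leave alone
- tape: blue roll of tape lying flat, 90 mm across, 22 mm high. Leave alone
- screwdriver: orange-handled screwdriver lying along its x, about 200 mm long. Leave alone
- lugtray: open green tray, 130 x 100 x 40 mm, with copper lugs in it. Leave alone

How it is judged:
By the outcome, as a careful person would: the job done as asked, in the order asked, and still so for the second after the job is handed in, while the arm keeps its last pose, push and grip.
It also fails if it takes over 40 s, if anything falls off the work surface, if the arm or the gripper's body presses on something with over 40 N, if the wrist force passes 120 N, or if a joint passes its speed limit or range.

ROBOT

A 6-joint arm with a two-finger parallel gripper is mounted at the origin on the work surface. World frame = base frame: x ahead of the robot, y to its left, z up, the work surface at z = 0. Lengths are in m, angles in rad, forces in N, time in s.
With the tool pointing down it reaches from about 0.35 to 0.775 m from the base axis. Payload 7.3 kg.
Tool frame: the origin (TCP) lies at the very end of the fingers, on their centre line; the grasp point (between the pads) lies robot.pinch_z behind it (robot.pinch_z is the distance from the TCP to the grasp point, in m); y points along the fingers, z is the direction in which the jaws open and shut, and the axes are right-handed (so a half turn about y gives the same grasp; the last joint's range is limited). The gripper opens to 92 mm and grips with 3 to 60 N. Pads are 19 mm wide; open, the fingers measure 130 mm over their backs; the gripper's body (75 mm by 190 mm) begins 47 mm behind the grasp point.
Start: joints at [1.066, 0.342, 1.524, -0, 1.275, -0.146], TCP at [0.184, 0.492, 0.192] pointing down, gripper open.
Joint ranges: [-2.53, 2.53], [-0.77, 2.02], [0.04, 2.7], [-1, 4.14], [0.28, 2.66], [-3.11, 3.11]. Speed limits (rad/s): [2.57, 2.57, 3.14, 3.14, 3.14, 3.14].

INTERFACE

Orientations are given as [roll, pitch, yaw] about the fixed x, y, z axes, in that order (R = Rz(yaw) Ry(pitch) Rx(roll)).
In Python, from cell import status, viewer, robot gives the robot as it stands. The module is installed in compiled form; this text tells all that it offers.
- The arm moves only by the shell command python3 -m pendant 'ROWS' [FORCE]. ROWS is JSON, a list that holds one entry, the list of rows, each a list of 7 numbers: the shift along the tool's x, y, z in cm, then the turn, a rotation vector about the tool's x, y, z in rad, then the finger opening in cm, from 0 to 9.18. A call has 1 to 20 rows; each row is the pose to reach, as a shift and turn from the pose commanded when the call began, along the tool's axes at that moment; what a row does not reach only later rows make up. A row lasts 1/10 s, in which the tool goes at most 50 mm and 8.59 degrees, less where a joint would pass 70% of its speed; a pose out of reach is approached as far as the arm can. A call with a gripper value outside its range is refused whole. The fingers move at their own pace and stop on an object; FORCE is the grip in N (left out, the last holds). Time passes only in rows, so rows that repeat a pose let the fingers close. It gives the time, the measured TCP pose, the force and the opening at its end, in the units of the state.
- status.observe(): the state, without advancing time (a new reading comes with each control period).
- viewer.read_camera(name): name is "scene" or "top" or "wrist"; returns a dict with "image" (400x640x3 uint8, red, green, blue), "range_z" (400x640 float32, m along the optical axis (not along the pixel's ray), 0 where there is no reading), "fx", "fy", "cx", "cy" (pixels), "camera_from_world" (4x4, takes a point from world to camera coordinates). Camera axes: x right, y up, looking along -z (the intrinsics and any distortion apply to the point x, -y, -z); pixel columns grow to the right and rows downward; lengths in m; the calibration is good to about 2 mm. The wrist camera is an equidistant fisheye: a pixel r from the principal point sees the ray r / f radians off the axis. A picture is of the moment at which its call begins.
- robot.hand_in(): hands the job in, once; it reports no verdict.
The state is a dict: "time": time; "qpos": joint angles; "qvel": joint speeds; "joint_efforts": joint torques, N m; "tool_pos": TCP position; "tool_rot": TCP orientation; "contact_force": force on the tool from outside, world axes, zero at the start; "torque": the same for the moment, N m; "opening": finger opening in m.
Only numpy, scipy, OpenCV 4.12 (cv2) and the standard library are available. Lean on these libraries where they do the work, as an engineer would, in place of code of your own. Each camera call takes 0.05 s, during which the arm holds its last target. There are 200 camera calls.

## Working session

There is one attempt and no reset: what is moved stays moved. The work goes in short steps, Python scripts to look and compute and a shell command to move; the robot and the scene stay as the last step left them, time stands still between calls to the robot, and variables do not carry over. Pictures are saved under pics/ and viewed, about 8 in all and at most 12, crops included, and the job is handed in when it is done.

```bash
mkdir -p pics; cat > h.py <<'E'
import numpy as np,cv2
from cell import status,viewer,robot
from scipy.spatial.transform import Rotation as R
def cam(n):
    d=viewer.read_camera(n); return d
def pts(d):
    h,w=d["range_z"].shape; v,u=np.mgrid[:h,:w]; z=d["range_z"]
    c=np.stack([(u-d["cx"])/d["fx"]*z,-(v-d["cy"])/d["fy"]*z,-z,np.ones_like(z)],-1)
    return (c@np.linalg.inv(d["camera_from_world"]).T)[...,:3]
def save(d,n): cv2.imwrite(f"pics/{n}.png",cv2.cvtColor(d["image"],cv2.COLOR_RGB2BGR))
def hsv(d): return cv2.cvtColor(d["image"],cv2.COLOR_RGB2HSV)
E
python3 - <<'E'
from h import *
print(status.observe(),robot.pinch_z)
for n in("top","scene"):
    d=cam(n);save(d,n+"0");np.savez(n+"0.npz",**d)
    print(n,d["fx"],d["camera_from_world"].round(3).tolist())
E
```

```text
{'time': 0.0, 'qpos': array([ 1.06600307e+00,  3.42698028e-01,  1.52501039e+00,  2.84106018e-05,
        1.27541868e+00, -1.45986903e-01]), 'qvel': array([ 0.00045436,  0.00053716, -0.00080086, -0.00073507,  0.00146386,
        0.00087075]), 'joint_efforts': array([ 2.35658053e-04, -4.31244636e+01, -2.44223374e+01,  7.19522615e-02,
        5.58570900e-02, -1.06015680e-04]), 'tool_pos': array([0.18409517, 0.49117117, 0.19146015]), 'tool_rot': array([-1.57231049e+00,  2.50091248e-04, -3.58814836e-01]), 'contact_force': array([-0.12803063, -0.09609606, -0.42733153]), 'torque': array([-0.01623186, -0.02482565,  0.0563321 ]), 'opening': 0.0919007513258645} 0.0188
top 373.02180436121847 [[0.015, -1.0, 0.013, -0.02], [0.983, 0.018, 0.184, -0.567], [-0.184, 0.01, 0.983, -1.091], [0.0, 0.0, 0.0, 1.0]]
scene 435.2455763583462 [[-0.602, 0.798, -0.02, 0.336], [-0.47, -0.334, 0.817, 0.133], [0.646, 0.501, 0.576, -1.732], [0.0, 0.0, 0.0, 1.0]]
```

View pics/top0.png

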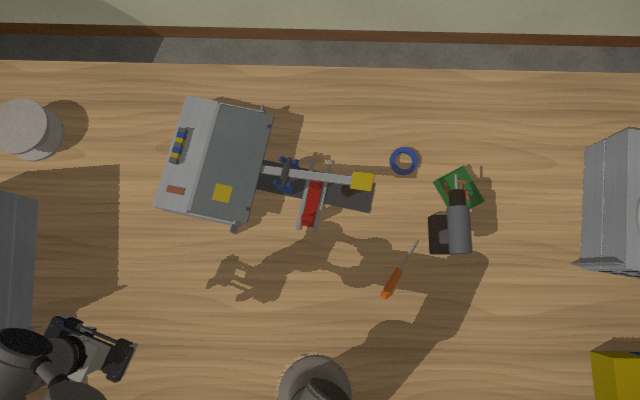

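View pics/scene0.png

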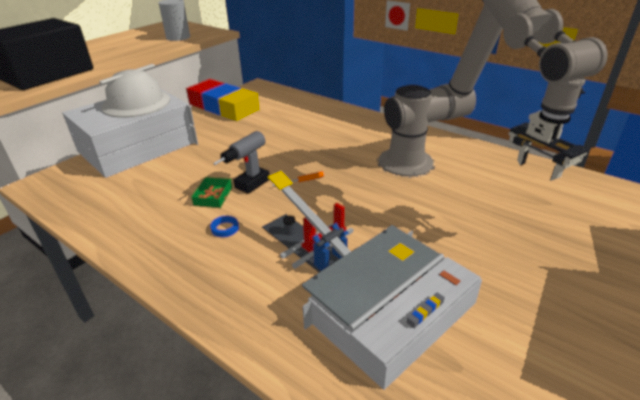

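```bash
python3 - <<'E'
from h import *
for n in("top0","scene0"):
    d=dict(np.load(n+".npz"));P=pts(d);H=hsv(d);h,s,v=[H[...,i].astype(int) for i in range(3)]
    ok=(d["range_z"]>0)&(s>130)&(v>70)
    for c,m in dict(yellow=(h>20)&(h<34),red=(h<6)|(h>174),blue=(h>100)&(h<125)).items():
        k,l,st,ce=cv2.connectedComponentsWithStats((ok&m).astype(np.uint8))
        for i in range(1,k):
            if st[i,4]>40:
                q=P[l==i];zt=np.percentile(q[:,2],97); t=q[q[:,2]>zt-.008]
                print(n,c,st[i],ce[i].round(),"med",np.median(q,0).round(3),"min",np.percentile(q,2,0).round(3),"max",np.percentile(q,98,0).round(3),"topmean",t.mean(0).round(3))
E
```

```text
top0 yellow [175 137  10   7  46] [179. 140.] med [0.733 0.417 0.111] min [0.726 0.406 0.1  ] max [0.741 0.429 0.114] topmean [0.734 0.418 0.111]
top0 yellow [171 152   9   7  46] [175. 155.] med [0.686 0.426 0.111] min [0.679 0.416 0.102] max [0.695 0.438 0.114] topmean [0.687 0.427 0.111]
top0 yellow [349 171  26  20 395] [362. 181.] med [ 0.599 -0.12   0.19 ] min [ 0.573 -0.148  0.061] max [ 0.625 -0.091  0.2  ] topmean [ 0.596 -0.135  0.196]
top0 yellow [212 184  21  19 280] [222. 193.] med [0.576 0.282 0.1  ] min [0.552 0.258 0.095] max [0.602 0.307 0.104] topmean [0.576 0.282 0.1  ]
top0 yellow [ 590  351   50   49 2273] [615. 375.] med [ 0.081 -0.832  0.08 ] min [ 0.013 -0.903  0.001] max [ 0.131 -0.824  0.093] topmean [ 0.079 -0.858  0.09 ]
top0 red [301 180  22  47 563] [311. 203.] med [0.565 0.019 0.023] min [ 0.496 -0.007  0.017] max [0.622 0.045 0.113] topmean [0.532 0.025 0.105]
top0 blue [390 148  28  21 183] [404. 155.] med [ 0.731 -0.284  0.021] min [ 0.695 -0.316  0.01 ] max [ 0.751 -0.233  0.026] topmean [ 0.73  -0.278  0.022]
scene0 yellow [415   8  44  27 923] [43
[... 2653 characters left out ...]
26.] med [ 0.716 -0.267  0.019] min [ 0.676 -0.308  0.004] max [ 0.753 -0.23   0.025] topmean [ 0.715 -0.268  0.022]
scene0 blue [340 232   7  12  44] [343. 237.] med [0.612 0.124 0.089] min [0.605 0.113 0.078] max [0.615 0.13  0.116] topmean [0.613 0.127 0.112]
scene0 blue [314 242  16  28 314] [322. 256.] med [0.681 0.099 0.061] min [0.673 0.068 0.012] max [0.686 0.116 0.114] topmean [0.681 0.112 0.112]
scene0 blue [426 300   9  11  49] [430. 304.] med [0.703 0.428 0.111] min [0.696 0.417 0.102] max [0.71  0.438 0.114] topmean [0.703 0.427 0.111]
scene0 blue [413 311   9  12  54] [418. 316.] med [0.751 0.42  0.111] min [0.744 0.408 0.1  ] max [0.757 0.428 0.114] topmean [0.75  0.418 0.112]
```

The top view shows the lever's pad at (362,181), the chock post at about (311,215) facing the robot, the case on the left, and the drill at (455,220). Next I'll fix the stand frame.

```bash
cat >> h.py <<'E'
E
python3 - <<'E'
from h import *
d=dict(np.load("top0.npz"));P=pts(d);H=hsv(d);ok=d["range_z"]>0
def rect(m,nm):
    r=cv2.minAreaRect(P[m][:,:2].astype(np.float32)*1000); print(nm,m.sum(),r)
u,v=np.meshgrid(np.arange(640),np.arange(400))
x,y,z=P[...,0],P[...,1],P[...,2]
reg=ok&(u>150)&(u<280)&(v>90)&(v<240)
def clean(m): return cv2.morphologyEx(m.astype(np.uint8),cv2.MORPH_OPEN,np.ones((3,3)))>0
rect(clean(reg&(z>.07)&(z<.13)),"case+cover"); 
h,s=H[...,0],H[...,1]
yel=ok&(h>20)&(h<34)&(s>130)
rect(clean(yel&(u>340)&(u<380)&(z>.165)),"pad")
red=ok&((h<6)|(h>174))&(s>130)&(u>290)&(u<335)
rect(red&(z>.098)&(x<.56),"post");rect(red&(z>.1)&(x>.58),"col")
dr=ok&(u>420)&(u<490)&(v>165)&(v<260)&(z>.05)
rect(dr,"drill");print(P[dr].min(0),P[dr].max(0))
dr=ok&(u>285)&(u<315)&(v>180)&(v<235)&(z>.08)
E
```

```text
case+cover 10831 ((667.22607421875, 282.74700927734375), (355.501953125, 386.53546142578125), 79.1309814453125)
pad 379 ((598.4730834960938, -119.46241760253906), (56.5411376953125, 50.018707275390625), 81.2184829711914)
post 75 ((507.7569580078125, 29.889493942260742), (34.271663665771484, 17.78084945678711), 77.1267318725586)
col 22 ((612.54443359375, 8.938026428222656), (24.459095001220703, 3.1247165203094482), 79.7073745727539)
drill 1546 ((516.8464965820312, -385.719970703125), (218.5838165283203, 59.98250961303711), 0.812830924987793)
[ 0.40746596 -0.41684087  0.05006134] [ 0.62609559 -0.35604263  0.19861837]
```

```bash
python3 -m pendant '[[[3,0,-2.4,0,-0.02,0,5],[7,0,-5.5,0,-0.05,0,0],[11,0,-8.6,0,-0.08,0,0],[15,0,-11.8,0,-0.11,0,0],[19,0,-14.9,0,-0.14,0,0],[23,0,-18.1,0,-0.158,0,0],[27,0,-21.2,0,-0.158,0,0],[31,0,-24.4,0,-0.158,0,0],[35,0,-27.5,0,-0.158,0,0],[38.5,0,-30.2,0,-0.158,0,0],[40.5,0,-31.8,0,-0.158,0,0],[41.5,0,-32.6,0,-0.158,0,0],[41.5,0,-32.6,0,-0.158,0,0],[41.5,0,-32.6,0,-0.158,0,0]]]' 30
```

```text
time: 1.5
tool_pos: [0.4576, 0.0416, 0.1919]
tool_rot: [-1.57, 0.001, -0.2]
contact_force: [-0.1, -0.0, -0.1]
opening: 0.0003
```

```bash
python3 -m pendant '[[[0,3,0,0,0,0,0],[0,6,0,0,0,0,0],[0,9,0,0,0,0,0],[0,11.5,0,0,0,0,0],[0,12.6,0,0,0,0,0],[0,12.6,0,0,0,0,0],[0,12.6,0,0,0,0,0]]]'
python3 - <<'E'
from h import *
d=cam("scene");save(d,"s1");im=d["image"][120:330,200:480];cv2.imwrite("pics/s1c.png",cv2.cvtColor(cv2.resize(im,None,fx=2.8,fy=2.8),cv2.COLOR_RGB2BGR))
s=status.observe();p=s["tool_pos"];print(p,s["tool_rot"],s["contact_force"],s["opening"])
ex=np.array([np.cos(1.37),np.sin(1.37)]);ey=np.array([-ex[1],ex[0]]);o=np.array([.642,.094])
print("stand xy",(p[:2]-o)@ex,(p[:2]-o)@ey)
E
```

```text
time: 2.2
tool_pos: [0.4589, 0.0413, 0.067]
tool_rot: [-1.57, -0.001, -0.2]
contact_force: [1.1, 0.1, 0.5]
opening: 0.0002
[0.45927392 0.04106948 0.06733781] [-1.57037422 -0.00226131 -0.19997137] [-0.24434091  0.47952579 -0.22385934] 0.000502869766072713
stand xy -0.08831171174990111 0.168497784875864
```

View pics/s1c.png

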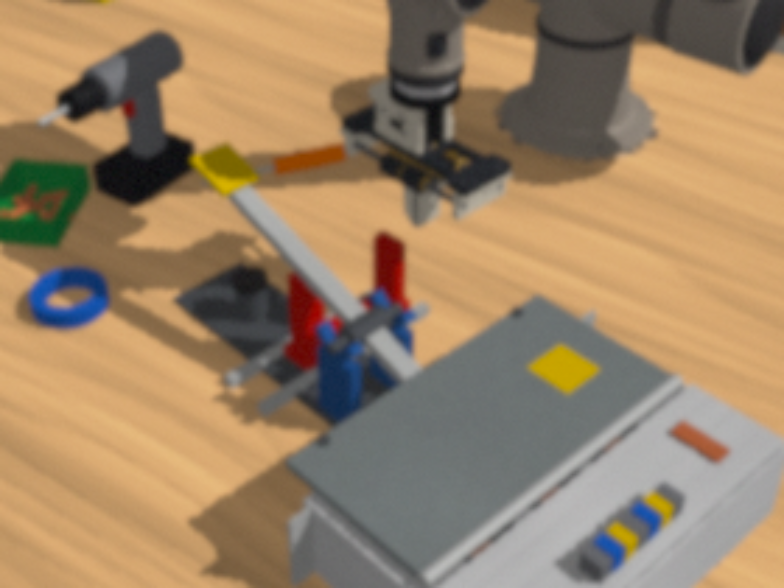

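The closed fingers are just behind the red post (about (390,260) in the crop), with the lever and pad clear of the gripper. Pushing now.

```bash
python3 -m pendant '[[[1,0,0,0,0,0,0],[2,0,0,0,0,0,0],[2.5,0,0,0,0,0,0],[3,0,0,0,0,0,0],[3.5,0,0,0,0,0,0],[4,0,0,0,0,0,0],[4.5,0,0,0,0,0,0],[5,0,0,0,0,0,0],[5.5,0,0,0,0,0,0],[6,0,0,0,0,0,0],[6.5,0,0,0,0,0,0],[7,0,0,0,0,0,0],[7.3,0,0,0,0,0,0],[7.5,0,0,0,0,0,0],[7.5,0,0,0,0,0,0]]]'
```

```text
time: 3.75
tool_pos: [0.5324, 0.0256, 0.0661]
tool_rot: [-1.571, -0.001, -0.201]
contact_force: [0.3, 0.2, -0.2]
opening: 0.0005
```

```bash
python3 -m pendant '[[[0.2,0,0,0,0,0,0],[0.4,0,0,0,0,0,0],[0.4,0,0,0,0,0,0],[0.4,0,0,0,0,0,0]]]'
```

```text
time: 4.15
tool_pos: [0.5351, 0.025, 0.066]
tool_rot: [-1.571, 0.002, -0.201]
contact_force: [-5.0, 1.6, 2.6]
opening: 0.0003
```

```bash
python3 -m pendant '[[[0.2,0,0,0,0,0,0],[0.3,0,0,0,0,0,0],[0.3,0,0,0,0,0,0],[0.3,0,0,0,0,0,0]]]'
```

```text
time: 4.55
tool_pos: [0.5352, 0.025, 0.0658]
tool_rot: [-1.571, 0.007, -0.201]
contact_force: [-13.7, 2.4, 7.9]
opening: 0.0002
```

```bash
python3 -m pendant '[[[0.2,0,0,0,0,0,0],[0.3,0,0,0,0,0,0],[0.3,0,0,0,0,0,0],[0.3,0,0,0,0,0,0]]]'
python3 - <<'E'
from h import *
d=cam("scene");save(d,"s2");np.savez("s2.npz",**d);im=d["image"][120:330,200:480];cv2.imwrite("pics/s2c.png",cv2.cvtColor(cv2.resize(im,None,fx=2.8,fy=2.8),cv2.COLOR_RGB2BGR))
ex=np.array([np.cos(1.37),np.sin(1.37)]);ey=np.array([-ex[1],ex[0]]);o=np.array([.642,.094])
for f in (dict(np.load("scene0.npz")),d):
    P=pts(f);H=hsv(f);h,s=H[...,0],H[...,1];m=((h<6)|(h>174))&(s>130)&(f["range_z"]>0)
    u,v=np.meshgrid(np.arange(640),np.arange(400));m&=(u>280)&(u<360)&(v>190)&(v<270)&(P[...,2]>.04)
    q=P[m][:,:2]-o;yy=q@ey
    print("col y",np.percentile(yy[yy<.05],[5,50,95]),"post y",np.percentile(yy[yy>.05],[5,50,95]))
p=status.observe()["tool_pos"];print("tcp stand",(p[:2]-o)@ex,(p[:2]-o)@ey)
E
```

```text
time: 4.95
tool_pos: [0.5352, 0.025, 0.0657]
tool_rot: [-1.572, 0.013, -0.2]
contact_force: [-21.5, 3.3, 14.4]
opening: 0.0005
col y [-0.01336934 -0.01002748  0.01018264] post y [0.11148479 0.11442966 0.12550957]
col y [-0.06186864 -0.05380155 -0.03498567] post y [0.06275662 0.06625955 0.07661852]
tcp stand -0.08891916738044818 0.09083703470971934
```

View pics/s2c.png

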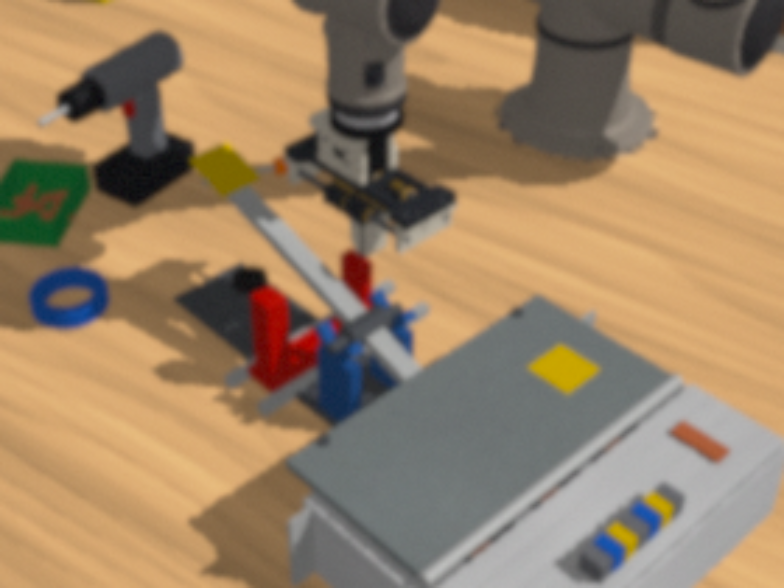

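The column at crop (270,335) is now clear on the far side of the lever. The force climbs with no motion, so the chock is at its end stop. I'll back off and rise.

```bash
python3 -m pendant '[[[-1,0,0,0,0,0,0],[-3,0,0,0,0,0,0],[-5,0,0,0,0,0,0],[-5.5,-3,0,0,0,0,0],[-6,-7,0,0,0,0,0],[-6,-11,0,0,0,0,0],[-6,-15,0,0,0,0,0],[-6,-18,0,0,0,0,0],[-6,-18.5,0,0,0,0,0],[-6,-18.5,0,0,0,0,0],[-6,-18.5,0,0,0,0,0]]]'
python3 - <<'E'
from h import *
s=status.observe();print(s["qpos"].round(3),s["tool_pos"],s["tool_rot"])
d=cam("top");f0=dict(np.load("top0.npz"))
for f in (f0,d):
    P=pts(f);H=hsv(f);h,q=H[...,0],H[...,1];u,v=np.meshgrid(np.arange(640),np.arange(400))
    m=(h>20)&(h<34)&(q>130)&(u>340)&(u<380)&(v<205)&(P[...,2]>.165)
    print("pad",m.sum(),P[m].mean(0))
    m=((h<6)|(h>174))&(q>130)&(u>290)&(u<335)
    for nm,k in (("post",m&(P[...,2]>.098)&(P[...,0]<.59)&(P[...,1]>.01)),("col",m&(P[...,2]>.112)&(P[...,0]>.59))):
        print(nm,k.sum(),P[k].mean(0) if k.any() else 0)
E
```

```text
time: 6.1
tool_pos: [0.4826, 0.0356, 0.2499]
tool_rot: [-1.571, 0.001, -0.201]
contact_force: [0.0, -0.6, -0.4]
opening: 0.0004
[-0.085  0.225  1.525 -0.     1.392 -1.455] [0.48261955 0.03556519 0.24992399] [-1.57094861e+00  1.21762001e-03 -2.00907229e-01]
pad 387 [ 0.59745918 -0.11928605  0.19287826]
post 75 [0.50730151 0.03034218 0.10357478]
col 12 [0.61263427 0.00866981 0.11627438]
pad 386 [ 0.59826746 -0.1195983   0.19023878]
post 0 0
col 59 [ 0.67605496 -0.00236408  0.11834826]
```

```bash
python3 -m pendant '[[[1.4,0,-1.3,0,0.14,0,0],[2.8,0,-2.6,0,0.28,0,0],[4.2,0,-3.9,0,0.42,0,0],[5.6,0,-5.2,0,0.56,0,0],[7.0,0,-6.5,0,0.7,0,0],[8.4,0,-7.8,0,0.84,0,0],[9.8,0,-9.1,0,0.98,0,0],[11.2,0,-10.4,0,1.12,0,0],[12.6,0,-11.7,0,1.26,0,0],[14,0,-12.6,0,1.4,0,0],[14.4,0,-12.9,0,1.5,0,0],[14.4,0,-12.9,0,1.57,0,0],[14.4,0,-12.9,0,1.57,0,0],[14.4,0,-12.9,0,1.57,0,0]]]'
```

```text
time: 7.55
tool_pos: [0.598, -0.1194, 0.2499]
tool_rot: [-1.573, 0.0, -1.769]
contact_force: [0.3, 1.0, -1.1]
opening: 0.0003
```

```bash
python3 -m pendant '[[[0,2,0,0,0,0,0],[0,4,0,0,0,0,0],[0,5,0,0,0,0,0],[0,5.5,0,0,0,0,0],[0,6,0,0,0,0,0],[0.3,6.7,0,0,0,0,0],[0.6,7.4,0,0,0,0,0],[0.8,8,0,0,0,0,0],[0.8,8,0,0,0,0,0]]]'
python3 - <<'E'
from h import *
d=cam("scene");save(d,"s3");im=d["image"][120:330,200:480];cv2.imwrite("pics/s3c.png",cv2.cvtColor(cv2.resize(im,None,fx=2.8,fy=2.8),cv2.COLOR_RGB2BGR))
E
```

```text
time: 8.45
tool_pos: [0.5962, -0.1276, 0.1701]
tool_rot: [-1.572, 0.0, -1.771]
contact_force: [-0.2, -0.4, -0.1]
opening: 0.0005
```

View pics/s3c.png

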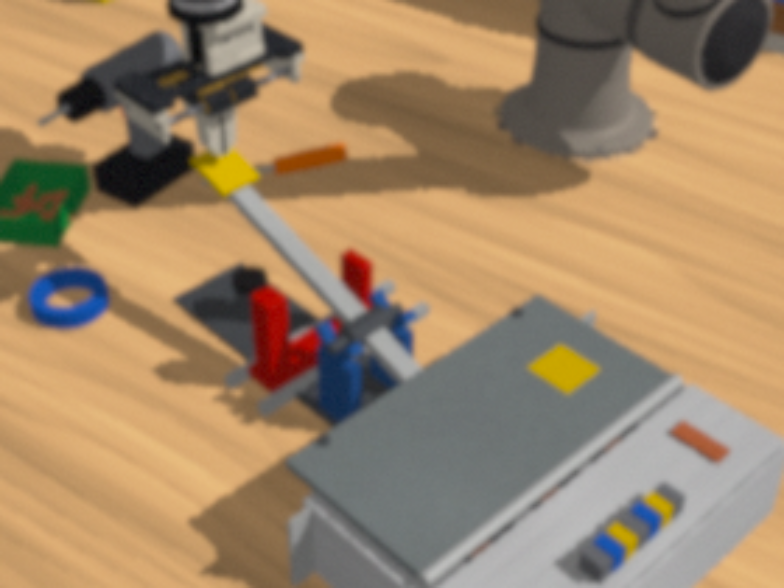

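```bash
cat >> h.py <<'E'
def look():
    s=status.observe();print(s["tool_pos"].round(4),s["contact_force"].round(2))
    for n in("scene","top"):
        d=cam(n);P=pts(d);H=hsv(d);u,v=np.meshgrid(np.arange(640),np.arange(400))
        c=d["camera_from_world"]@np.r_[s["tool_pos"],1];print(n,"tcp px",d["cx"]-d["fx"]*c[0]/c[2],d["cy"]+d["fy"]*c[1]/c[2])
        m=(H[...,0]>20)&(H[...,0]<34)&(H[...,1]>130)&(np.linalg.norm(P-[.597,-.13,.14],axis=-1)<.1)
        q=P[m];print("pad",m.sum(),u[m].min(),u[m].max(),v[m].min(),v[m].max(),np.median(q,0).round(3),np.percentile(q,3,0).round(3),np.percentile(q,97,0).round(3))
        # cover: grey plane points in stand frame
        ex=np.array([np.cos(1.37),np.sin(1.37)]);ey=np.array([-ex[1],ex[0]]);o=np.array([.642,.094])
        X=(P[...,:2]-o)@ex;Y=(P[...,:2]-o)@ey
        k=(X>.09)&(X<.22)&(abs(Y)<.15)&(P[...,2]>.08)&(P[...,2]<.2)&(H[...,1]<90)
        a=np.polyfit(X[k],P[...,2][k],1);print("cover slope",-np.arctan(a[0]),k.sum())
    return d
E
python3 - <<'E'
from h import *
look()
d=viewer.read_camera("wrist");save(d,"w1")
E
```

```text
[ 0.5965 -0.1275  0.1707] [-0.04 -0.57  0.79]
scene tcp px 277.91307372224355 183.3645348044069
pad 238 268 292 173 189 [ 0.602 -0.112  0.189] [ 0.576 -0.142  0.178] [ 0.623 -0.088  0.199]
cover slope 0.000982043498978251 3979
top tcp px 363.9936827491107 183.114586308316
pad 33 351 355 171 185 [ 0.599 -0.096  0.183] [ 0.588 -0.099  0.179] [ 0.628 -0.09   0.186]
cover slope 0.000269704182654904 3910
```

View pics/w1.png

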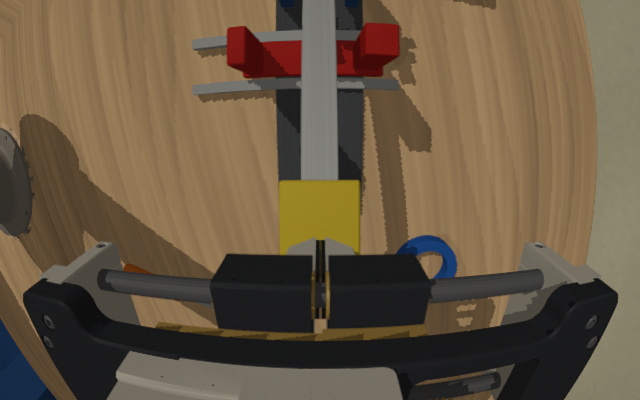

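The wrist view shows the fingertips over the pad's outer half and centred across it. But the force is about 0 and the pad has hardly moved, so I'm checking this before pressing on.

```bash
python3 - <<'E'
from h import *
d=cam("scene");P=pts(d);H=hsv(d)
im=d["image"][140:200,245:325];cv2.imwrite("pics/s4.png",cv2.cvtColor(cv2.resize(im,None,fx=10,fy=10,interpolation=cv2.INTER_NEAREST),cv2.COLOR_RGB2BGR))
for v in range(160,192,3): print(v,[tuple((P[v,u]*1000).astype(int)) for u in (272,276,279,283)])
w=cam("wrist");h=hsv(w);z=w["range_z"];v,u=np.mgrid[:400,:640]
a=u-w["cx"];b=v-w["cy"];r=np.hypot(a,b)+1e-9;t=r/w["fx"];k=np.tan(t)*z/r
c=np.stack([a*k,-b*k,-z,np.ones_like(z)],-1);W=(c@np.linalg.inv(w["camera_from_world"]).T)[...,:3]
m=(h[...,0]>20)&(h[...,0]<34)&(h[...,1]>130)&(u>270)&(u<370)&(v>175)&(v<258)&(z>0)
q=W[m];print("wrist pad",np.percentile(q,[3,50,97],axis=0).round(3))
for v in range(180,262,6): print(v,[tuple((W[v,u]*1000).astype(int)) for u in (286,312,345)])
E
```

```text
160 [(np.int64(615), np.int64(-124), np.int64(262)), (np.int64(630), np.int64(-93), np.int64(280)), (np.int64(594), np.int64(-116), np.int64(255)), (np.int64(580), np.int64(-114), np.int64(248))]
163 [(np.int64(617), np.int64(-122), np.int64(254)), (np.int64(608), np.int64(-115), np.int64(252)), (np.int64(593), np.int64(-119), np.int64(243)), (np.int64(583), np.int64(-112), np.int64(240))]
166 [(np.int64(612), np.int64(-129), np.int64(238)), (np.int64(610), np.int64(-115), np.int64(243)), (np.int64(595), np.int64(-117), np.int64(235)), (np.int64(582), np.int64(-114), np.int64(229))]
169 [(np.int64(608), np.int64(-134), np.int64(225)), (np.int64(608), np.int64(-118), np.int64(230)), (np.int64(598), np.int64(-115), np.int64(226)), (np.int64(584), np.int64(-112), np.int64(220))]
172 [(np.int64(364), np.int64(-380), np.int64(0)), (np.int64(607), np.int64(-120), np.int64(219)), (np.int64(597), np.int64(-117), np.int64(215)), (np.int64(339), np.int64(-346), np.int64(0))]
175 [(np.int64(604), np.int64(-140), np.int64(200)), (np.int64(595), np.int64(-133), np.int64(198)), (np.int64(603), np.
[... 2504 characters left out ...]
t64(191)), (np.int64(594), np.int64(-119), np.int64(191)), (np.int64(614), np.int64(-123), np.int64(192))]
240 [(np.int64(578), np.int64(-119), np.int64(193)), (np.int64(595), np.int64(-115), np.int64(210)), (np.int64(613), np.int64(-127), np.int64(192))]
246 [(np.int64(577), np.int64(-123), np.int64(193)), (np.int64(596), np.int64(-115), np.int64(217)), (np.int64(612), np.int64(-119), np.int64(216))]
252 [(np.int64(576), np.int64(-127), np.int64(193)), (np.int64(596), np.int64(-116), np.int64(223)), (np.int64(612), np.int64(-118), np.int64(224))]
258 [(np.int64(594), np.int64(-89), np.int64(278)), (np.int64(596), np.int64(-115), np.int64(230)), (np.int64(612), np.int64(-92), np.int64(279))]
```

View pics/s4.png

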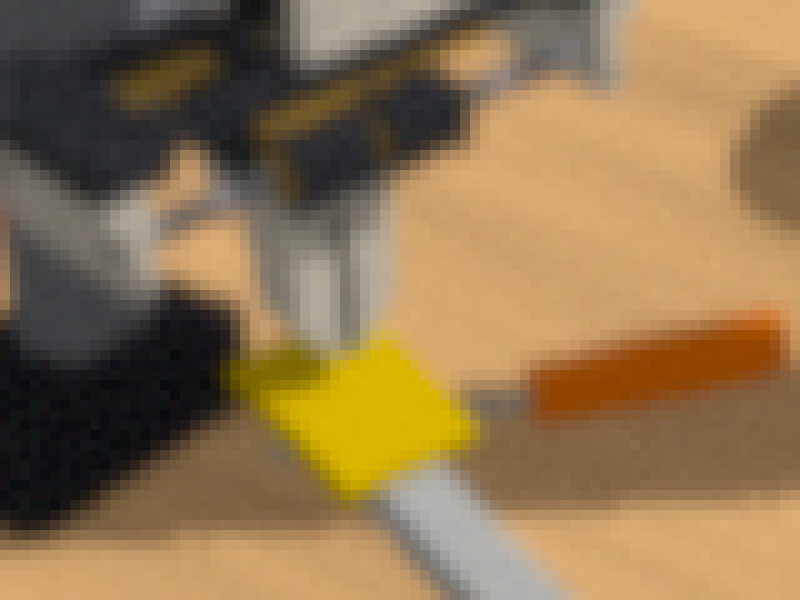

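The tip is still hovering: the visible finger ends at z≈0.20, above the pad surface at 0.19. The real fingertip therefore sits about 2–3 cm above the reported TCP. I'll recentre and go down until the force shows contact.

```bash
python3 -m pendant '[[[-0.4,0,0,0,0,0,0],[-0.8,0.2,0,0,0,0,0],[-0.8,0.6,0,0,0,0,0],[-0.8,1.0,0,0,0,0,0],[-0.8,1.0,0,0,0,0,0]]]'
```

```text
time: 9.25
tool_pos: [0.598, -0.1193, 0.1602]
tool_rot: [-1.572, 0.0, -1.771]
contact_force: [0.9, 0.6, -0.4]
opening: 0.0003
```

```bash
python3 -m pendant '[[[0,0.3,0,0,0,0,0],[0,0.6,0,0,0,0,0],[0,0.9,0,0,0,0,0],[0,1.2,0,0,0,0,0],[0,1.2,0,0,0,0,0]]]'; python3 -c "
from h import *
look()"
```

```text
time: 9.75
tool_pos: [0.5989, -0.1211, 0.1507]
tool_rot: [-1.568, -0.002, -1.771]
contact_force: [-1.7, -2.4, 10.2]
opening: 0.0001
[ 0.5989 -0.1211  0.1507] [-1.71 -2.36 10.24]
scene tcp px 279.4638319301916 189.9071293173799
pad 185 268 291 177 191 [ 0.607 -0.108  0.179] [ 0.577 -0.147  0.169] [ 0.622 -0.091  0.19 ]
cover slope 0.01905403711069573 4030
top tcp px 360.8284835992444 183.8466122987664Traceback (most recent call last):
  File "<string>", line 3, in <module>
    look()
    ~~~~^^
  File "h.py", line 18, in look
    q=P[m];print("pad",m.sum(),u[m].min(),u[m].max(),v[m].min(),v[m].max(),np.median(q,0).round(3),np.percentile(q,3,0).round(3),np.percentile(q,97,0).round(3))
                               ~~~~~~~~^^
    return umr_minimum(a, axis, None, out, keepdims, initial, where)
ValueError: zero-size array to reduction operation minimum which has no identity
```

```bash
python3 -m pendant '[[[0.3,0.6,0,0,0,0,0],[0.5,1.2,0,0,0,0,0],[0.65,1.8,0,0,0,0,0],[0.8,2.4,0,0,0,0,0],[0.95,3,0,0,0,0,0],[1.05,3.6,0,0,0,0,0],[1.15,4.2,0,0,0,0,0],[1.2,4.8,0,0,0,0,0],[1.25,5.4,0,0,0,0,0],[1.3,6,0,0,0,0,0],[1.3,6,0,0,0,0,0]]]'
python3 - <<'E'
from h import *
d=cam("scene");im=d["image"][120:330,200:480];cv2.imwrite("pics/s5c.png",cv2.cvtColor(cv2.resize(im,None,fx=2.8,fy=2.8),cv2.COLOR_RGB2BGR))
try: look()
except ValueError: pass
E
```

```text
time: 10.95
tool_pos: [0.5964, -0.1341, 0.0901]
tool_rot: [-1.568, -0.002, -1.771]
contact_force: [-0.5, -4.5, 8.1]
opening: 0.0006
[ 0.5965 -0.1341  0.0904] [-1.8  -4.47  7.7 ]
scene tcp px 278.28520915060216 204.04923634848208
pad 149 262 290 170 204 [ 0.606 -0.118  0.124] [ 0.576 -0.161  0.117] [ 0.622 -0.101  0.128]
cover slope 0.16090288601907804 4461
top tcp px 362.82075282886103 189.33495057782986
```

View pics/s5c.png

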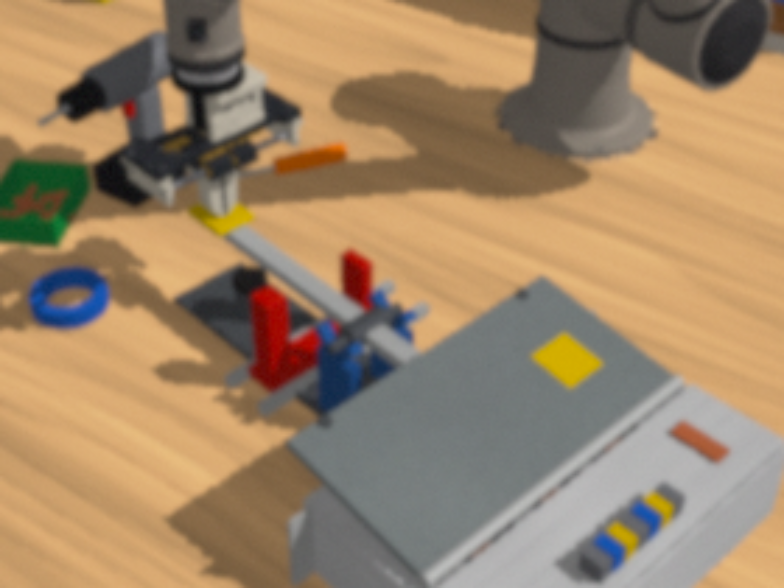

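The lever is turning, the cover is rising (0.16 rad) and the pin is still seated. I'll press on to the stop.

```bash
python3 -m pendant '[[[0.3,0.6,0,0,0,0,0],[0.35,1.2,0,0,0,0,0],[0.35,1.8,0,0,0,0,0],[0.35,2.4,0,0,0,0,0],[0.3,3,0,0,0,0,0],[0.28,3.5,0,0,0,0,0],[0.25,4,0,0,0,0,0],[0.2,4.4,0,0,0,0,0],[0.2,4.4,0,0,0,0,0]]]'; python3 -c "
from h import *
look()" 2>/dev/null
```

```text
time: 12.0
tool_pos: [0.5964, -0.1344, 0.0463]
tool_rot: [-1.568, -0.0, -1.771]
contact_force: [-1.0, 1.7, 6.5]
opening: 0.0003
[ 0.5964 -0.1344  0.0463] [-0.95  1.73  6.53]
scene tcp px 279.26419719722514 215.14929377830242
pad 125 268 291 181 214 [ 0.606 -0.116  0.082] [ 0.576 -0.157  0.073] [ 0.623 -0.099  0.087]
cover slope 0.2579874580172257 4737
top tcp px 361.1866263501737 192.39279682965062
```

```bash
python3 -m pendant '[[[0,0.3,0,0,0,0,0],[0,0.5,0,0,0,0,0],[0,0.7,0,0,0,0,0],[0,0.7,0,0,0,0,0],[0,0.7,0,0,0,0,0]]]'; python3 -c "
from h import *
look()" 2>/dev/null
```

```text
time: 12.6
tool_pos: [0.5968, -0.1341, 0.0418]
tool_rot: [-1.566, 0.0, -1.771]
contact_force: [-5.5, 3.7, 21.9]
opening: 0.0009
[ 0.5968 -0.1341  0.0418] [-5.54  3.72 21.88]
scene tcp px 279.34290407746573 216.35403931958294
pad 120 264 291 184 215 [ 0.607 -0.116  0.078] [ 0.576 -0.156  0.07 ] [ 0.623 -0.099  0.083]
cover slope 0.26659724654938877 4767
top tcp px 360.92610869544774 192.546862718486
```

```bash
python3 -m pendant '[[[0,0.1,0,0,0,0,0],[0,0.1,0,0,0,0,0],[0,0.1,0,0,0,0,0],[0,0.1,0,0,0,0,0],[0,0.1,0,0,0,0,0],[0,0.1,0,0,0,0,0]]]'; python3 - <<'E'
from h import *
d=cam("scene");im=d["image"][120:330,200:480];cv2.imwrite("pics/s6c.png",cv2.cvtColor(cv2.resize(im,None,fx=2.8,fy=2.8),cv2.COLOR_RGB2BGR))
try: look()
except ValueError: pass
E
```

```text
time: 13.3
tool_pos: [0.5969, -0.1341, 0.0416]
tool_rot: [-1.566, 0.0, -1.771]
contact_force: [-7.2, 5.4, 26.1]
opening: 0.0006
[ 0.5969 -0.1341  0.0416] [-6.92  4.19 26.99]
scene tcp px 279.33382841523854 216.4183260137659
pad 123 262 291 183 215 [ 0.607 -0.116  0.078] [ 0.577 -0.156  0.069] [ 0.623 -0.1    0.084]
cover slope 0.2669240942488309 4758
top tcp px 360.91522372968547 192.53609621819527
```

View pics/s6c.png

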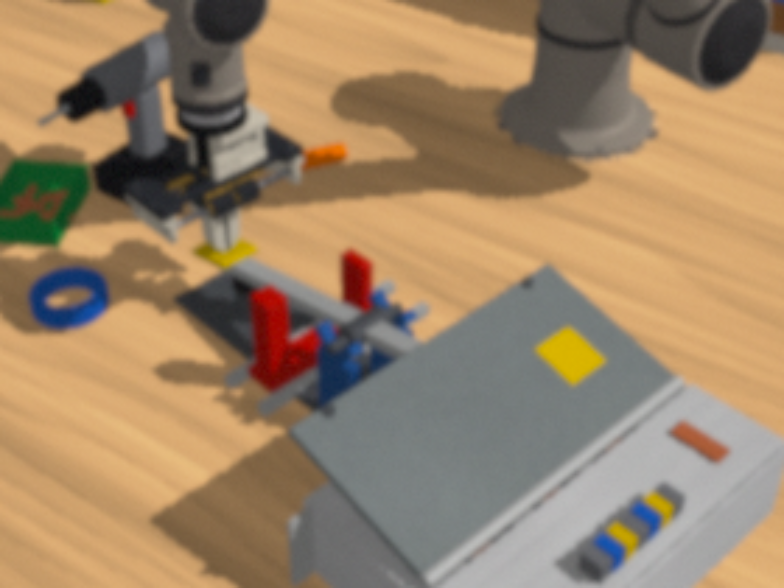

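The lever is down on the stop and the pin is in its cradle. The cover is up at 0.267 rad, the force is steady at 27 N, and the other objects are where they were. Handing in.

```bash
python3 -c "
from cell import robot
print(robot.hand_in())"
```

```text
the job is handed in; nothing more can be done
None
```

I pushed the red chock to its end stop, then pressed the yellow pad down until the lever rested on the rubber stop. I handed the job in at about 13.4 s with the fingertips still pressing.

**Last checks**
- **Chock:** it moved about 49–50 mm by camera, and the push force rose to about 26 N with no further motion. The column is clear of the lever.
- **Lever and cover:** the cover measures 0.267 rad open (about 0.27 expected). The press force rose sharply to about 27 N with no further travel, so the lever is on the stop. The pin looks seated in its cradle, judged by eye from the scene picture only.
- **Other objects:** the drill, tape, screwdriver and tray look unmoved in the last picture. I did not re-measure them.

**Disagreement:** contact with the pad came about 3 cm lower in reported TCP height than the camera put the pad surface. The visible fingertips also sat about that much above the reported TCP. I did not find the cause, so I used contact force and the camera for the press instead of the reported height.

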